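# Hold the tubing pump's pressure arm open against its stop

## Task

Swing the pump's spring-loaded pressure arm forward, away from the rollers, by its upright white handle, until you feel it come up against the rubber-sleeved stop pin, and keep it pressed there so that a colleague can lay in a new tube. Do not strain it hard against the pin or shift the setting of the pin, and leave the glassware alone. Finish while still holding the arm firmly against the pin: it springs shut if let go.

Things in the scene. Friction and masses are not known exactly. Their poses are not given: they have to be found in the camera images.
- pump: Fixed bench pump, a cream box 250 (x) x 200 (y) x 75 mm high; origin at the centre of its underside, z up; its front faces its own -x. On its top, 30 mm behind the centre (+x), a rotor with white rollers, 72 mm across, top 99 mm above the bench. It stands at varying places and yaws.
- pressure_arm: Flat aluminium arm on the pump's top, 20 mm wide, upper face 100 mm above the bench. Origin on its upright pivot axis, at x -35, y -70, z 75 mm in the pump's frame; its y axis runs along the arm to the handle, z up. Shut (at the start), its axes are parallel to the pump's. It opens counter-clockwise seen from above: the handle end goes towards the pump's front (-x).
- handle (a point): Centre of the top of the handle: an upright white plastic round post 16 mm across, from 100 to 155 mm above the bench (this point at 155), 140 mm from the pivot axis, fixed on the arm and turning with it. All round it is clear above 100 mm. A spring pulls the arm shut: about 3 N at the handle when shut, rising by about 4 N per rad; it never stays open by itself.
- stop: Adjustable stop clamped in an arc slot on the pump: an upright steel pin with a black rubber sleeve 16 mm across, 75 mm from the arm's pivot axis, in front of the arm. Origin on that pivot axis, 75 mm above the bench; its y axis points from the pivot to the pin. It is set differently each time: the arm's side meets the rubber after about 0.55 to 1.05 rad of opening.
- stop_pin (a point): On the axis of the stop pin, at the top of its rubber sleeve, 101 mm above the bench (the bare pin ends at 107). The arm's side meets the rubber 0.24 rad before the arm's centre line would point at the pin. The rubber gives by some 4 mm under 16 N at the pin; past first touch the push at the handle grows by about 1.2 N per mm of its travel.
- bottle: Bystander: amber reagent bottle 70 mm in diameter, 160 mm tall, loose, to the right of the pump (its -y side); origin at the centre of its underside.
- jar: Bystander: small amber sample jar 52 mm in diameter, 65 mm tall, loose, to the left of the pump (its +y side); origin at the centre of its underside.
- beaker: Bystander: glass beaker 66 mm in diameter, 80 mm tall, loose, to the left of the pump (its +y side); origin at the centre of its underside.

How it is judged (in metres and radians):
On the way, in this order (a step that is already met when the one before it is completed fails the run):
1. the arm is swung off the rollers, more than 0.2 rad open (angle between the y axis of pressure_arm and the y axis of pump, either way round above 0.2 rad), for 0.05 s.
2. the arm is felt against the stop: it presses on the pin with 2 to 30 N for half a second (contact force between pressure_arm and stop between 2 and 30 N), for 0.5 s.
At the end, for the whole second after the job is handed in: Through the last second the gripper's fingers hold the pressure arm (over 1.5 N on it), still (under 0.1 rad/s) and more than 0.45 rad open, pressed on the stop pin with 2 to 30 N (all of step 2 and angle between the y axis of pressure_arm and the y axis of pump, either way round above 0.45 rad and angular speed of pressure_arm below 0.1 rad/s and contact force between the fingers and pressure_arm above 1.5 N); the arm keeps its last pose, push and grip.
It fails at once if the arm is strained against the stop pin (over 40 N) (contact force between pressure_arm and stop above 40 N).
It fails at once if the stop's setting is shifted by more than 6 mm (distance of stop_pin from where it was at the start of the episode above 0.006 m).
It fails at once if the bottle is moved by more than 20 mm (distance of bottle from where it was at the start of the episode above 0.02 m).
It fails at once if the jar is moved by more than 20 mm (distance of jar from where it was at the start of the episode above 0.02 m).
It fails at once if the beaker is moved by more than 20 mm (distance of beaker from where it was at the start of the episode above 0.02 m).
It also fails if it takes over 42 s, if anything falls off the work surface, if the arm or the gripper's body presses on something with over 40 N, if the wrist force passes 120 N, or if a joint passes its speed limit or range.

## Robot

A 6-joint arm with a two-finger parallel gripper is mounted at the origin on the work surface. World frame = base frame: x ahead of the robot, y to its left, z up, the work surface at z = 0. Lengths are in mm, angles in rad, forces in N, time in s.
With the tool pointing down it reaches from about 350 to 1000 mm from the base axis. Payload 7.1 kg.
Tool frame: the origin (TCP) lies midway between the tips of the shut fingers; the grasp point (between the pads) lies 19 mm behind it (ctrl.grip_point_offset is the distance from the TCP to the grasp point, in mm); z points along the fingers, y is the direction in which the jaws open and shut (so a half turn about z gives the same grasp; the last joint's range is limited). The gripper opens to 85 mm and grips with 20 to 120 N. Pads are 22 mm wide; open, the fingers measure 114 mm over their backs; the gripper's body (76 mm by 85 mm) begins 54 mm behind the grasp point. The pads swing forward as they close: fully open they stand 13 mm farther back than shut.
Start: joints at [-1.148, 0.423, 1.63, -0, 1.089, -0.019], TCP at [267.244, -564.965, 231.319] pointing down, gripper open.
Joint ranges: [-3, 3], [-0.9, 2.11], [0.09, 2.58], [-1.31, 4.45], [0.11, 2.69], [-2.54, 2.54]. Speed limits (rad/s): [2.39, 2.39, 3.01, 3.14, 3.14, 3.14].

## Interface

Orientations are given as a unit quaternion [w, x, y, z].
In Python, from workcell import ctrl, optics, find_in, trace, place_of gives the robot as it stands.
- The arm moves only by the tool jog_arm, never from a script. Its argument "series" is a list of rows, each a list of 6 numbers: the shift along the world's x, y, z in mm, then the turn, a rotation vector about the world's x, y, z in rad. A call has 1 to 8 rows; each row shifts and turns the pose as measured when the row begins; what a row does not reach is not made up. A row lasts 1/12 s, in which the tool goes at most 41.7 mm and 7.16 degrees, less where a joint would pass 70% of its speed; a pose out of reach is approached as far as the arm can. A call is refused whole if a number of a shift passes 41.7 or a number of a turn 0.125, either way. A call with a gripper value outside its range is refused whole. "claw" is the closure, from 0 (fully open) to 1 (shut), set as the call begins (left out, the last holds). The fingers move at their own pace and stop on an object; "squeeze" is the grip in N (left out, the last holds). Time passes only in rows, so rows that do not move let the fingers close. It gives the time, the measured TCP pose, the force and the opening at its end, in the units of the state.
- ctrl.sense(): the state, without advancing time (a new reading comes with each control period).
- optics.grab_frame(name): name is "scene" or "top" or "wrist"; returns a dict with "frame" (480x640x3 uint8, red, green, blue), "fov_y" (degrees; the focal length in pixels is half the picture's height over the tangent of half this angle, whatever the lens; pixels are square), "cx", "cy" (the principal point, pixels), "extrinsics" (4x4, takes a point from camera to world coordinates). Camera axes: x right, y down, z forward; pixel columns grow to the right and rows downward; lengths in mm; the calibration is good to about 2 mm. The wrist camera is an equidistant fisheye: a pixel r from the principal point sees the ray r / f radians off the axis. A picture is of the moment at which its call begins. There is no depth.
- ctrl.job_done(): hands the job in, once; it reports no verdict.
Trained networks look in a picture, given as the dict that the camera call returned (one of the last four; its "shot" number tells which), for a name from the list of things; names that differ only in an ending like _2 or _b are one class to them, and where a whole thing is asked for, a point or a joint stands for the part that bears it (a point fixed in the world has none). Each returns a list of dicts, best first, with "confidence" (0 to 1); they miss things now and then, are a little off and sometimes report something else, mostly with a low value. They report only what shows in the picture. A call takes as long as a camera call.
- find_in(thing, picture): "at" ([x, y, z] in mm, in world coordinates, good to about 4 mm: the middle of the surface that is visible of it).
- trace(thing, picture): "pixels" (480x640 bool, what is visible of it).
- place_of(thing, picture): "at" ([x, y, z] in mm, in world coordinates, good to about 4 mm: a listed point, or the origin of a listed thing).
The state is a dict: "clock": time; "joint_pos": joint angles; "joint_velocities": joint speeds; "tau": joint torques, N m; "tcp_pos": TCP position; "tool_rot": TCP orientation; "wrist_force": force on the tool from outside, world axes, zero at the start; "torque": the same for the moment, N m; "width": opening from 0.0 (shut) to 1.0 (fully open).
Only numpy, scipy, OpenCV 4.12 (cv2) and the standard library are available. Lean on these libraries where they do the work, as an engineer would, in place of code of your own. Each camera call takes 0.05 s, during which the arm holds its last target. There are 200 camera calls.

## Working session

There is one attempt and no reset: what is moved stays moved. The work goes in short steps, Python scripts to look and compute and a tool call to move; the robot and the scene stay as the last step left them, time stands still between calls to the robot, and variables do not carry over. Pictures are saved under pics/ and viewed, about 8 in all and at most 12, crops included, and the job is handed in when it is done.

Besides the shell and the picture viewer there is one more tool, called after "Request:" as name([rows], argument=value, ...), one row to a line, values as JSON. jog_arm: Moves the arm, as the interface text tells. Its arguments: {"type":"object","properties":{"series":{"type":"array","items":{"type":"array","items":{"type":"number"}}},"claw":{"type":"number"},"squeeze":{"type":"number"}},"required":["series"]}

```bash
mkdir -p pics; cat > h.py <<'E'
import numpy as np, cv2
from workcell import ctrl, optics, find_in, trace, place_of
def proj(p,f):
    E=np.array(f["extrinsics"]); c=np.linalg.inv(E)@np.r_[p,1]
    F=240/np.tan(np.radians(f["fov_y"]/2)); return np.round([f["cx"]+F*c[0]/c[2], f["cy"]+F*c[1]/c[2]],1)
E
python3 - <<'E'
from h import *
s=ctrl.sense(); print(s["clock"],np.round(s["tool_rot"],3),s["wrist_force"],s["width"])
for n in ("scene","top"):
    f=optics.grab_frame(n); cv2.imwrite(f"pics/{n}0.png",f["frame"][:,:,::-1])
    print(n,np.round(np.array(f["extrinsics"])[:3,3]))
    for t in ("pump","pressure_arm","handle","stop_pin","bottle","jar","beaker"):
        r=place_of(t,f)[:2]
        for d in r: print(t,round(d["confidence"],2),np.round(d["at"],1),proj(d["at"],f))
E
```

```text
0.0 [-0.001  0.976  0.219 -0.   ] [-0.43607167  0.1914187   1.06871639] 1.000315819218851
scene [1050. -159.  888.]
pump 0.63 [ 6.513e+02  1.067e+02 -5.000e-01] [331.8 260.3]
handle 0.88 [648.2 187.4 155.6] [376.5 192.7]
handle 0.4 [ 5.888e+02 -6.710e+01  1.000e-01] [231.6 274.7]
stop_pin 0.62 [589.4 -68.4  -2. ] [231.2 275.8]
stop_pin 0.5 [552.5 121.2 101. ] [312.7 186.7]
bottle 0.65 [589.4 -66.9  -1.2] [231.9 275.3]
jar 0.7 [7.188e+02 2.815e+02 5.000e-01] [430.5 247.8]
top [520.  80. 961.]
pump 0.59 [650.8 104.4   1.7] [284.9 239.8]
pressure_arm 0.23 [ 7.207e+02  2.830e+02 -3.000e-01] [185.6 201.3]
handle 0.93 [647.3 184.5 156.5] [228.7 228. ]
stop_pin 0.68 [547.7 121.2  99.2] [272.4 296.1]
stop_pin 0.47 [6.550e+02 1.069e+02 4.000e-01] [283.5 237.5]
jar 0.74 [722.2 284.2   1.4] [184.8 200.3]
jar 0.43 [546.3 119.1  99.5] [273.7 297. ]
beaker 0.98 [824.  237.6  -4.1] [212.7 146.6]
```

View pics/scene0.png

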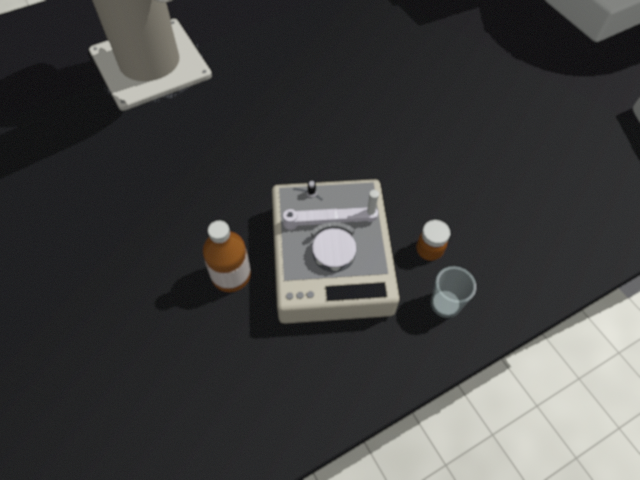

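View pics/top0.png

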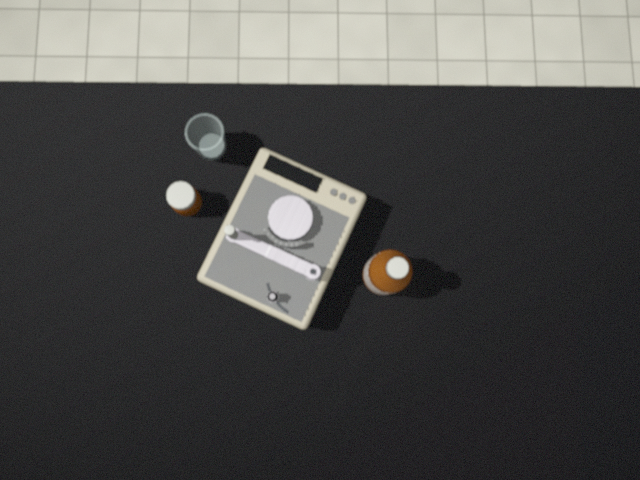

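The scene view shows the handle at about (374,197) and the pin at (312,187). The top view shows the handle at (231,230), the pin at (272,297) and the pivot at (314,271). That puts the pump's yaw near -0.45 rad. The bottle stands to the pump's right, and the jar and beaker to its left. Next I'll triangulate, and start the approach high up.

```bash
cat >> h.py <<'E'
def ray(px,f):
    E=np.array(f["extrinsics"]); F=240/np.tan(np.radians(f["fov_y"]/2))
    d=E[:3,:3]@np.array([(px[0]-f["cx"])/F,(px[1]-f["cy"])/F,1]); return E[:3,3],d/np.linalg.norm(d)
def tri(rays):
    A=sum(np.eye(3)-np.outer(d,d) for o,d in rays); b=sum((np.eye(3)-np.outer(d,d))@o for o,d in rays); return np.linalg.solve(A,b)
E
python3 - <<'E'
from h import *
fs=[optics.grab_frame(n) for n in ("scene","top")]
P={}
for t,z in (("handle",155),("stop_pin",101)):
    rs=[];
    for f in fs:
        c=[d for d in place_of(t,f) if abs(d["at"][2]-z)<15]
        if c: rs.append(ray(proj(c[0]["at"],f),f)); print(t,np.round(c[0]["at"],1))
    P[t]=tri(rs); print(t,"tri",np.round(P[t],1))
pv=tri([ray((314,271),fs[1]),ray((290,215.5),fs[0])]);print("pivot tri",pv)
h,p=P["handle"][:2],P["stop_pin"][:2]
print("ang h",np.arctan2(*(h-pv[:2])[::-1]),np.linalg.norm(h-pv[:2]),"pin",np.arctan2(*(p-pv[:2])[::-1]),np.linalg.norm(p-pv[:2]))
# pivot from pure distances: circles 140 about h, 75 about p
from scipy.optimize import fsolve
q=fsolve(lambda x:[np.hypot(*(x-h))-140,np.hypot(*(x-p))-75],pv[:2]);print("circ pivot",q,np.arctan2(*(h-q)[::-1]),np.arctan2(*(p-q)[::-1]))
E
```

```text
handle [647.6 189.4 156.7]
handle [647.3 183.9 157.2]
handle tri [648.2 185.8 159.3]
stop_pin [548.7 122.5  98.7]
stop_pin [546.5 120.4  97.8]
stop_pin tri [547.1 121.8  97. ]
pivot tri [587.38241953  56.25446852 102.90452577]
ang h 1.131982284642116 143.11088035316737 pin 2.121830016427478 76.90844240715516
circ pivot [588.44352547  59.19324836] 1.1299250301112798 2.154405066549731
```

Request:
jog_arm([
  [17,35,0,0,0,0],
  [17,35,0,0,0,0.1],
  [17,35,0,0,0,0.1],
  [17,35,0,0,0,0.1],
  [17,35,0,0,0,0.1],
  [17,35,0,0,0,0.1],
  [17,35,0,0,0,0.1],
  [17,35,0,0,0,0.1],
], claw=0)

```text
clock: 1.77
tcp_pos: [403.7, -281.2, 231.9]
tool_rot: [0.003, 0.837, 0.548, 0.001]
wrist_force: [0.5, -0.5, 0.9]
width: 1.0
```

Request:
jog_arm([
  [19,36,0,0,0,0],
  [19,36,0,0,0,0],
  [19,36,0,0,0,0],
  [19,36,0,0,0,0],
  [19,36,0,0,0,0],
  [19,36,0,0,0,0],
  [19,36,0,0,0,0],
  [19,36,0,0,0,0],
])

```text
clock: 2.43
tcp_pos: [556.9, 15.4, 234.4]
tool_rot: [0.005, 0.835, 0.55, 0.003]
wrist_force: [1.2, -0.8, -0.3]
width: 1.004
```

Request:
jog_arm([
  [19,36,0,0,0,0],
  [19,36,0,0,0,0],
  [19,36,0,0,0,0],
  [19,36,0,0,0,0],
  [16,35,0,0,0,0],
  [0,0,0,0,0,0],
])

```text
clock: 2.93
tcp_pos: [652.3, 207.0, 235.1]
tool_rot: [0.006, 0.833, 0.553, 0.006]
wrist_force: [0.0, 0.4, -0.5]
width: 1.0
```

```bash
python3 - <<'E'
from h import *
s=ctrl.sense(); print(s["clock"],s["tcp_pos"],s["tool_rot"],s["wrist_force"])
f=optics.grab_frame("wrist"); cv2.imwrite("pics/w1.png",f["frame"][:,:,::-1])
for t in ("handle","stop_pin"):
    for d in place_of(t,f)[:2]: print(t,round(d["confidence"],2),np.round(d["at"],1))
E
```

```text
2.9333 [652.25463504 206.96157643 235.06118505] [0.00565423 0.83345025 0.55253698 0.00562114] [ 0.02831406  0.35895095 -0.51529963]
handle 0.6 [647.4 184.  153.2]
stop_pin 0.79 [552.7 121.9  98.4]
```

View pics/w1.png

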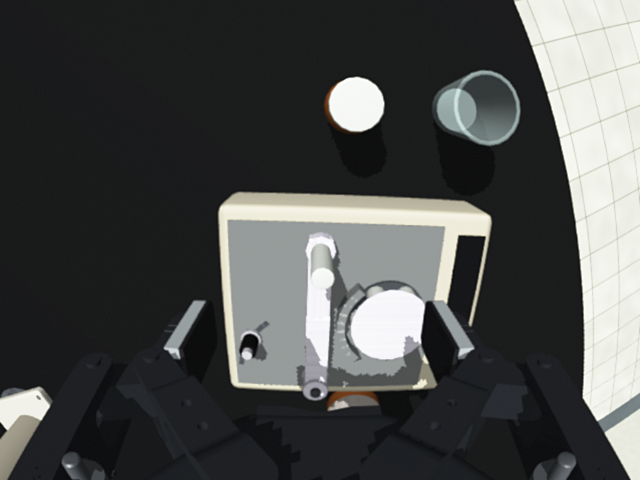

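The handle at (321,270) sits midway between the fingers in the jaw direction, and the pin is at (250,345). I overshot y by about 20 mm, so I'll correct that and then descend.

Request:
jog_arm([
  [-4.5,-20,0,0,0,0],
  [0,0,0,0,0,0],
])

```text
clock: 3.25
tcp_pos: [643.6, 178.5, 234.0]
tool_rot: [0.006, 0.834, 0.551, 0.002]
wrist_force: [0.5, 0.5, -0.3]
width: 1.001
```

Request:
jog_arm([
  [0,0,-22,0,0,0],
  [0,0,-22,0,0,0],
  [0,0,0,0,0,0],
])

```text
clock: 3.5
tcp_pos: [643.2, 173.5, 191.6]
tool_rot: [0.007, 0.836, 0.549, 0.004]
wrist_force: [-0.7, -1.0, -0.6]
width: 0.999
```

```bash
python3 - <<'E'
from h import *
s=ctrl.sense(); print(s["clock"],s["tcp_pos"],s["tool_rot"],s["wrist_force"])
f=optics.grab_frame("wrist"); cv2.imwrite("pics/w2.png",f["frame"][:,:,::-1])
for t in ("handle","stop_pin"):
    for d in place_of(t,f)[:2]: print(t,round(d["confidence"],2),np.round(d["at"],1))
E
```

```text
3.5 [643.18173298 173.47208171 191.58479397] [0.00657993 0.8360832  0.54855183 0.0035324 ] [-0.67385374 -1.00668367 -0.57388522]
handle 0.68 [647.5 183.2 157.4]
stop_pin 0.66 [551.8 120.   97.5]
stop_pin 0.38 [590.6 -72.7  -3.3]
```

View pics/w2.png

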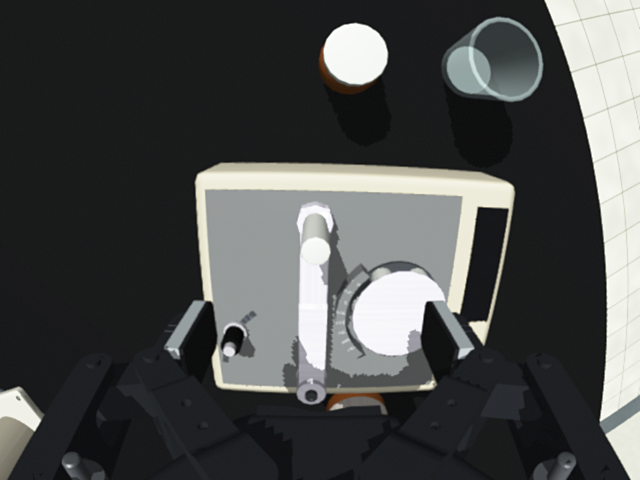

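The handle at (315,250) lies between the jaws, but the tool is about 10 mm short along the arm. I'll correct that on the way down.

Request:
jog_arm([
  [4,10,0,0,0,0],
  [0,0,0,0,0,0],
  [0,0,0,0,0,0],
])

```text
clock: 3.9
tcp_pos: [652.1, 185.7, 199.9]
tool_rot: [0.008, 0.836, 0.548, 0.009]
wrist_force: [0.1, -0.3, -0.1]
width: 0.999
```

Request:
jog_arm([
  [0,0,-18,0,0,0],
  [0,0,-18,0,0,0],
  [0,0,-18,0,0,0],
  [0,0,-14,0,0,0],
  [0,0,0,0,0,0],
  [0,0,0,0,0,0],
])

```text
clock: 4.4
tcp_pos: [656.1, 188.9, 136.3]
tool_rot: [0.01, 0.835, 0.549, 0.015]
wrist_force: [0.7, -0.3, 1.0]
width: 1.001
```

Request:
jog_arm([
  [-4,-2,-9,0,0.018,0],
  [-4,-2,-9,0,0.018,0],
  [0,0,0,0,0,0],
])

```text
clock: 4.65
tcp_pos: [648.7, 185.5, 120.0]
tool_rot: [-0.0, 0.835, 0.55, 0.0]
wrist_force: [-0.5, 0.2, -0.8]
width: 0.999
```

```bash
python3 - <<'E'
from h import *
f=optics.grab_frame("wrist"); cv2.imwrite("pics/w3.png",f["frame"][:,:,::-1])
s=ctrl.sense(); print(s["clock"],s["tcp_pos"],s["tool_rot"],s["wrist_force"])
for t in ("handle","stop_pin"):
    for d in place_of(t,f)[:2]: print(t,round(d["confidence"],2),np.round(d["at"],1))
E
```

```text
4.7 [649.37189375 185.69081704 120.72490559] [2.55358687e-04 8.35234821e-01 5.49892591e-01 9.31138861e-04] [ 0.29251101 -0.62333833 -0.70113121]
handle 0.73 [646.8 185.9 154.3]
```

View pics/w3.png

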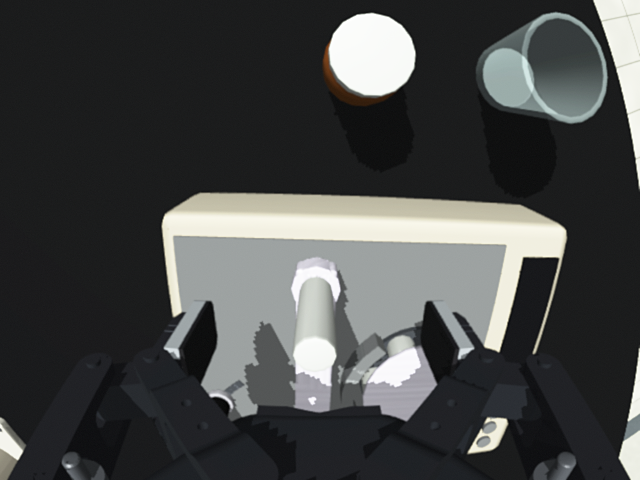

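The handle post (top at (316,353)) is centred between the pads. I'll close the gripper.

Request:
jog_arm([
  [-2,0,-2,0,0,0],
  [0,0,0,0,0,0],
  [0,0,0,0,0,0],
  [0,0,0,0,0,0],
], claw=1, squeeze=40)

```text
clock: 5.13
tcp_pos: [648.6, 186.1, 120.7]
tool_rot: [0.001, 0.835, 0.55, 0.003]
wrist_force: [0.2, 0.1, 0.6]
width: 0.457
```

Request:
jog_arm([
  [0,0,0,0,0,0],
  [0,0,0,0,0,0],
  [0,0,0,0,0,0],
  [0,0,0,0,0,0],
])

```text
clock: 5.47
tcp_pos: [647.7, 186.7, 121.2]
tool_rot: [0.0, 0.835, 0.55, 0.002]
wrist_force: [-0.3, -0.5, -0.6]
width: 0.176
```

The post is gripped: the opening of 0.176 is about 15 mm. Now I'll swing it open along the arc.

Request:
jog_arm([
  [-6.4,2.7,0,0,0,0.05],
  [-6.4,2.7,0,0,0,0.05],
  [-6.7,2,0,0,0,0.05],
  [-6.7,2,0,0,0,0.05],
  [-6.9,1.3,0,0,0,0.05],
  [-6.9,1.3,0,0,0,0.05],
  [0,0,0,0,0,0],
])

```text
clock: 6.05
tcp_pos: [610.0, 198.2, 121.3]
tool_rot: [0.001, 0.741, 0.672, 0.006]
wrist_force: [1.3, -0.4, -2.4]
width: 0.174
```

Request:
jog_arm([
  [-7,0.7,0,0,0,0.05],
  [-7,0.5,0,0,0,0.05],
  [-7,0,0,0,0,0.05],
  [-7,-0.3,0,0,0,0.05],
  [-7,-0.6,0,0,0,0.05],
  [0,0,0,0,0,0],
])

```text
clock: 6.55
tcp_pos: [579.7, 200.1, 121.4]
tool_rot: [0.002, 0.652, 0.759, 0.011]
wrist_force: [3.9, -0.6, -2.9]
width: 0.174
```

```bash
python3 - <<'E'
from h import *
fs=[optics.grab_frame(n) for n in ("wrist","top")]
cv2.imwrite("pics/w4.png",np.hstack([cv2.resize(fs[0]["frame"],(400,300)),cv2.resize(fs[1]["frame"][180:360,180:420],(400,300))])[:,:,::-1])
s=ctrl.sense(); print(s["clock"],s["tcp_pos"],s["tool_rot"],s["wrist_force"],s["torque"],s["width"])
for f in fs:
  for t in ("handle","stop_pin","pressure_arm"):
    for d in place_of(t,f)[:2]: print(t,round(d["confidence"],2),np.round(d["at"],1))
E
```

```text
6.65 [580.51003462 200.15781165 121.35240121] [0.00224721 0.65267254 0.75756048 0.01075287] [ 2.4296417   0.80647014 -1.79830183] [ 0.13189433  0.37500214 -0.36349914] 0.1734487475174022
stop_pin 0.44 [546.1 117.1  97.8]
pressure_arm 0.92 [588.8  57.9  74.1]
```

View pics/w4.png

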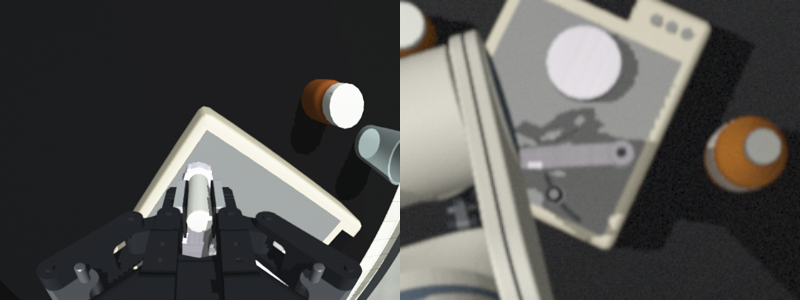

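The left panel shows the handle held in the jaws. The right panel shows the arm clear of the rotor, with a gap still left to the pin at (554,195). I'll go on in smaller steps and watch the force.

Request:
jog_arm([
  [-5,-0.7,0,0,0,0.03],
  [-5,-0.9,0,0,0,0.03],
  [-5,-1,0,0,0,0.03],
  [-4,-0.9,0,0,0,0.03],
  [0,0,0,0,0,0],
])

```text
clock: 7.37
tcp_pos: [562.5, 198.1, 121.4]
tool_rot: [0.002, 0.604, 0.797, 0.013]
wrist_force: [2.0, 0.6, -3.4]
width: 0.174
```

Request:
jog_arm([
  [-3,-0.8,0,0,0,0.02],
  [-3,-0.8,0,0,0,0.02],
  [0,0,0,0,0,0],
])

```text
clock: 7.62
tcp_pos: [556.8, 197.0, 121.4]
tool_rot: [0.002, 0.587, 0.809, 0.013]
wrist_force: [3.5, 2.5, -2.6]
width: 0.177
```

Request:
jog_arm([
  [-2.5,-0.7,0,0,0,0.02],
  [-2.5,-0.7,0,0,0,0.02],
  [0,0,0,0,0,0],
])

```text
clock: 7.87
tcp_pos: [552.6, 195.7, 121.4]
tool_rot: [0.002, 0.569, 0.822, 0.014]
wrist_force: [3.2, 3.1, -3.7]
width: 0.176
```

Request:
jog_arm([
  [-2.5,-0.8,0,0,0,0.02],
  [0,0,0,0,0,0],
])

```text
clock: 8.03
tcp_pos: [550.4, 195.1, 121.3]
tool_rot: [0.002, 0.56, 0.828, 0.014]
wrist_force: [3.0, 3.3, -3.0]
width: 0.172
```

Request:
jog_arm([
  [-2.5,-0.8,0,0,0,0.02],
  [0,0,0,0,0,0],
])

```text
clock: 8.2
tcp_pos: [548.1, 194.5, 121.4]
tool_rot: [0.002, 0.551, 0.834, 0.014]
wrist_force: [3.1, 3.9, -2.8]
width: 0.173
```

Request:
jog_arm([
  [-2,-0.7,0,0,0,0],
  [0,0,0,0,0,0],
])

```text
clock: 8.37
tcp_pos: [546.7, 194.1, 121.4]
tool_rot: [0.003, 0.552, 0.834, 0.015]
wrist_force: [3.3, 1.9, -4.4]
width: 0.171
```

Request:
jog_arm([
  [-2,-0.7,0,0,0,0],
  [0,0,0,0,0,0],
])

```text
clock: 8.53
tcp_pos: [545.7, 193.7, 121.4]
tool_rot: [0.004, 0.552, 0.834, 0.016]
wrist_force: [4.7, 3.9, -4.5]
width: 0.175
```

Request:
jog_arm([
  [-2,-0.7,0,0,0,0],
  [0,0,0,0,0,0],
])

```text
clock: 8.7
tcp_pos: [545.4, 193.6, 121.4]
tool_rot: [0.005, 0.552, 0.834, 0.017]
wrist_force: [5.0, 4.0, -5.2]
width: 0.178
```

Request:
jog_arm([
  [-2,-0.7,0,0,0,0],
  [0,0,0,0,0,0],
])

```text
clock: 8.87
tcp_pos: [545.4, 193.6, 121.4]
tool_rot: [0.006, 0.551, 0.834, 0.018]
wrist_force: [5.0, 4.2, -4.0]
width: 0.173
```

Motion has nearly stopped at an opening of about 0.75 rad, which is where I predicted the touch, and the force is rising. I'll press a little more without ending on zero rows.

Request:
jog_arm([
  [-3,-1,0,0,0.015,0],
  [-3,-1,0,0,0.015,0],
])

```text
clock: 9.03
tcp_pos: [544.1, 193.3, 121.6]
tool_rot: [-0.003, 0.551, 0.834, 0.014]
wrist_force: [14.6, 8.1, -17.7]
width: 0.175
```

Request:
jog_arm([
  [-4,-1.3,0,0,0,0],
  [-4,-1.3,0,0,0,0],
])

```text
clock: 9.2
tcp_pos: [544.1, 193.3, 121.7]
tool_rot: [0.002, 0.551, 0.834, 0.02]
wrist_force: [17.4, 9.6, -18.6]
width: 0.172
```

```bash
python3 - <<'E'
from h import *
for i in range(6):
    f=optics.grab_frame("wrist" if i<5 else "scene"); s=ctrl.sense(); print(s["clock"],np.round(s["tcp_pos"],1),np.round(s["tool_rot"],3),np.round(s["wrist_force"],1),np.round(s["torque"],2))
cv2.imwrite("pics/s5.png",cv2.resize(f["frame"][130:330,240:460],(660,600))[:,:,::-1])
E
```

```text
9.25 [544.1 193.3 121.7] [0.003 0.551 0.834 0.02 ] [ 19.3   9.6 -19.4] [ 0.7  -1.87  0.14]
9.3 [544.1 193.3 121.7] [0.003 0.551 0.834 0.02 ] [ 18.9   9.6 -19. ] [ 0.76 -1.84  0.13]
9.35 [544.1 193.3 121.7] [0.002 0.551 0.834 0.02 ] [ 17.8   9.3 -18.9] [ 0.7  -1.82  0.1 ]
9.4 [544.1 193.3 121.7] [0.002 0.551 0.834 0.02 ] [ 17.7   8.7 -18.8] [ 0.76 -1.81  0.1 ]
9.45 [544.2 193.3 121.7] [0.002 0.551 0.834 0.02 ] [ 18.    8.6 -18.6] [ 0.69 -1.86  0.13]
9.5 [544.1 193.3 121.7] [0.002 0.551 0.834 0.02 ] [ 18.3   9.  -18. ] [ 0.69 -1.79  0.13]
```

View pics/s5.png

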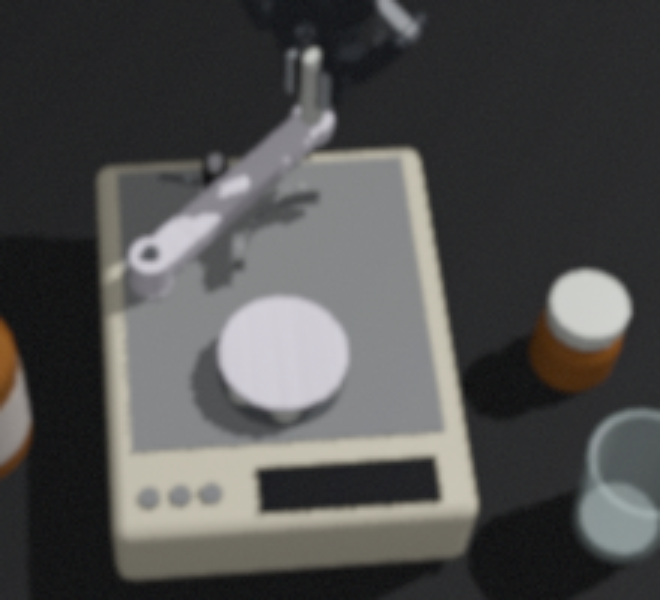

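The arm's side now meets the sleeved pin at about (212,165) in the crop. The tangential push is about 20 N, less 6 N for the spring, so roughly 26 N at the pin. That is too near the upper limit, so I'll ease off a bit and take out the upward pull.

Request:
jog_arm([
  [-1.5,-0.5,-1,0,0,0],
  [-1.5,-0.5,-1,0,0,0],
])

```text
clock: 9.67
tcp_pos: [546.2, 194.0, 121.2]
tool_rot: [0.006, 0.551, 0.834, 0.023]
wrist_force: [5.3, 4.3, 6.7]
width: 0.172
```

Request:
jog_arm([
  [-1.5,-0.5,-1,0,0,0],
  [-1.5,-0.5,-1,0,0,0],
])

```text
clock: 9.83
tcp_pos: [546.4, 194.1, 121.3]
tool_rot: [0.008, 0.551, 0.834, 0.025]
wrist_force: [5.2, 3.2, 3.0]
width: 0.175
```

Request:
jog_arm([
  [-2.5,-0.8,-0.7,0,0.01,0],
])

```text
clock: 9.92
tcp_pos: [545.1, 193.7, 121.4]
tool_rot: [0.004, 0.55, 0.835, 0.024]
wrist_force: [6.6, 6.0, -3.4]
width: 0.175
```

```bash
cat > m.py <<'E'
from h import *
F=[]
for i in range(8):
    optics.grab_frame("wrist"); s=ctrl.sense(); F.append(s["wrist_force"])
F=np.array(F); d=np.array([546-588.2,194-59.4]); d/=np.hypot(*d); t=np.array([d[1],-d[0]])
print(s["clock"],np.round(s["tcp_pos"],1),np.round(s["tool_rot"],3),np.round(F.mean(0),1),"tang",np.round(F[:,:2]@t,1),"rad",round((F[:,:2]@d).mean(),1),np.round(s["torque"],2),s["width"])
E
python3 m.py
```

```text
10.3167 [545.3 193.7 121.4] [0.004 0.55  0.835 0.024] [ 5.5  5.2 -0.2] tang [6.3 6.6 7.1 6.8 6.5 7.1 6.7 7.1] rad 3.3 [-0.06  0.4   0.1 ] 0.17638873085841186
```

Request:
jog_arm([
  [-2.8,-0.9,-0.2,0,0.005,0],
  [-2.8,-0.9,-0.2,0,0.005,0],
])

```text
clock: 10.48
tcp_pos: [544.5, 193.5, 121.7]
tool_rot: [0.004, 0.55, 0.835, 0.024]
wrist_force: [15.6, 8.9, -16.3]
width: 0.178
```

```bash
python3 m.py
```

```text
10.8833 [544.6 193.5 121.6] [0.004 0.55  0.835 0.024] [ 13.1   7.9 -12.2] tang [15.8 15.  15.2 14.1 14.2 14.7 15.  15.2] rad 3.6 [ 0.37 -0.87  0.14] 0.17475645331537532
```

The push holds steady at about 15 N tangential. Less the spring's roughly 6 N, that leaves (15-6)·140/75 ≈ 17 N at the pin, which is mid-range. I'll hand in while holding.

```bash
python3 - <<'E'
from h import *
f=optics.grab_frame("scene")
for t in ("bottle","jar","beaker","stop_pin"):
    for d in place_of(t,f)[:1]: print(t,round(d["confidence"],2),np.round(d["at"],1))
s=ctrl.sense(); print(s["clock"],np.round(s["wrist_force"],1),s["width"])
print(ctrl.job_done())
E
```

```text
bottle 0.89 [584.3 -65.5  -2.3]
jar 0.68 [717.6 283.7   1. ]
beaker 0.66 [8.242e+02 2.380e+02 3.000e-01]
stop_pin 0.61 [549.4 122.5 100.1]
11.1333 [ 13.3   7.5 -12.2] 0.17335773566069956
the job is handed in; nothing more can be done
None
```

I gripped the white handle, swung the arm about 0.75 rad open until it met the rubber-sleeved pin, and handed the job in at about 11 s, still gripping and pressing. The hand-in gives no verdict.

**Last checks:**
- **Push:** the push along the swing held at about 15 N. Taking off roughly 6 N for the spring, I estimate about 17 N on the pin, inside the 2–30 N range.
- **Earlier peak:** for about a third of a second I pressed harder, at an estimated 26 N on the pin. That was under the 40 N limit, and I eased off.
- **Grip:** the opening stayed at 0.17, about the thickness of the post.
- **Pin and glassware:** the bottle, jar, beaker and pin all showed within about 5 mm of where they started, close to the networks' stated error of about 4 mm.

**What disagreed:**
- **Stiffness:** near the stop the push rose by about 8 N per mm of handle travel, against the stated 1.2. I don't know why, so I relied on the force reading rather than travel. The pin force is therefore an estimate, not a direct measurement.
- **Unplanned load:** the tool also pulled up on the handle by about 12 N and had drifted about 3° off vertical. I left both as they were.

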